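# Clamp a valve block with the ratchet knob

## Robot

A 7-joint arm with a two-finger parallel gripper is mounted at the origin on the work surface. World frame = base frame: x ahead of the robot, y to its left, z up, the work surface at z = 0. Lengths are in m, angles in rad, forces in N, time in s.
With the tool pointing down it reaches from about 0.425 to 0.925 m from the base axis. Payload 6.8 kg.
Tool frame: the origin (TCP) lies between the finger pads, 19 mm behind the fingertips; this is the grasp point; z points along the fingers, y is the line along which they close (so a half turn about z gives the same grasp; the last joint's range is limited). The gripper opens to 85 mm and grips with 20 to 120 N. Pads are 22 mm wide; open, the fingers measure 114 mm over their backs; the gripper's body (76 mm by 85 mm) begins 54 mm behind the grasp point. The pads swing forward as they close: fully open they stand 13 mm farther back than shut.
Start: joints at [-1.399, 0.477, 0.022, 1.555, -0.011, 1.109, -0.083], TCP at [0.186, 0.649, 0.25] pointing down, gripper open.
Joint ranges: [-2.96, 2.96], [-0.34, 2.1], [-1.41, 1.46], [0.24, 2.44], [-1.37, 4.51], [0.17, 1.92], [-2.96, 2.96]. Speed limits (rad/s): [2.39, 2.39, 3.14, 3.14, 3.14, 3.14, 3.14].

## Interface

Orientations are given as a unit quaternion [w, x, y, z].
In Python, from station import bot gives the robot as it stands. The module is installed in compiled form; this text tells all that it offers.
- The arm moves only by the shell command python3 -m jog 'ROWS' [OPENING] [FORCE]. ROWS is JSON, a list of rows, each a list of 4 numbers: the shift along the tool's x, y, z in cm, then the turn about the tool's z in rad. In form: [[x, y, z, spin], ...]. A call has 1 to 20 rows; each row is the pose to reach, as a shift and turn from the pose commanded when the call began, along the tool's axes at that moment; what a row does not reach only later rows make up. A row lasts 1/12 s, in which the tool goes at most 41.7 mm and 7.16 degrees, less where a joint would pass 70% of its speed; a pose out of reach is approached as far as the arm can. A call with a gripper value outside its range is refused whole. OPENING is the closure, from -1 (fully open) to 1 (shut), set as the call begins (- or left out, the last holds). The fingers move at their own pace and stop on an object; FORCE is the grip in N (left out, the last holds). Time passes only in rows, so rows that repeat a pose let the fingers close. It gives the time, the measured TCP pose, the force, the opening and the grip force at its end, in the units of the state.
- bot.get_obs(): the state, without advancing time (a new reading comes with each control period).
- bot.read_camera(name): name is "scene" or "side" or "wrist"; returns a dict with "pixels" (400x640x3 uint8, red, green, blue), "depth" (400x640 float32, m along the optical axis (not along the pixel's ray), 0 where there is no reading), "fovy" (degrees; the focal length in pixels is half the picture's height over the tangent of half this angle, whatever the lens; pixels are square), "cx", "cy" (the principal point, pixels), "distortion" ([k1, k2, p1, p2, k3] as OpenCV has them; the pictures are not rectified), "pose" (4x4, takes a point from camera to world coordinates). Camera axes: x right, y down, z forward; pixel columns grow to the right and rows downward; lengths in m; the calibration is good to about 2 mm. A picture is of the moment at which its call begins.
- bot.hand_in(): hands the job in; it is judged then, once.
The state is a dict: "t": time; "q": joint angles; "joint_vel": joint speeds; "joint_torque": joint torques, N m; "eef_pos": TCP position; "tool_rot": TCP orientation; "contact_force": force on the tool from outside, world axes, zero at the start; "torque": the same for the moment, N m; "gripper_width": opening from 0.0 (shut) to 1.0 (fully open); "grasp_force": force on a finger pad.
Only numpy, scipy, OpenCV 4.12 (cv2) and the standard library are available. Lean on these libraries where they do the work, as an engineer would, in place of code of your own. Each camera call takes 0.05 s, during which the arm holds its last target. There are 200 camera calls.

## Task

Set the aluminium valve block upright and flat into the clamping fixture, between the fixed stop and the moving jaw, without forcing it. Then turn the fixture's square knob clockwise until the jaw has closed on the block and the knob's torque limiter slips: let it click once or twice, not a third time. Let go, leaving the block clamped tight against the stop and the other things on the bench where they are.

Things in the scene. Friction and masses are not known exactly. Their poses are not given: they have to be found in the camera images.
- block: Loose aluminium valve block with dark bores, 56 (its x) x 46 (its y) x 48 mm high, 0.25 to 0.45 kg. Origin: centre of its underside, z up; starts upright on the bench. It goes in with its x along the fixture's x, either way round. Grip it across its 56 mm length: in the fixture only its x ends have room for fingers, with the tips 10 mm or more above the plate.
- fixture: Clamping fixture, fixed to the bench; place and yaw vary. Origin: centre of the underside of its dark plate, 150 (x) x 190 (y) x 16 mm high. At its -y end a housing, 72 x 70 mm, top 58 mm above the bench, from y = -90 to -20 mm, with the knob on top at y = -55 mm and the jaw on its +y side. At its +y end the fixed stop.
- stop (a point): Foot of the fixed stop's inner face: x = 0, y = +65 mm in the fixture, on the plate, 16 mm above the bench; axes as the fixture's. The steel stop is 70 mm long (x), 20 mm thick, 30 mm high above the plate.
- nest (a point): Where the centre of the block's underside is when clamped against the stop: on the plate, 16 mm above the bench, x = 0, y = +42 mm in the fixture; axes as the fixture's. Two end locators 8 mm high, inner faces at x = +-31.5 mm, leave 3.5 mm of play at each end. While the jaw is open the block may be set down nearer the jaw.
- jaw: Steel moving jaw, 50 mm long (x), 26 mm high. Origin: middle of the lower edge of its clamping face, 2 mm above the plate. Slides to the fixture's +y, towards the stop, 4 mm per radian of drive. Stop and jaw start 51 to 56.5 mm apart (block 46 mm). Self-locking: it stays, and keeps its clamping force of about 45 N, when the knob is let go.
- knob_grip (a point): On the knob's upright axis, 98 mm above the bench: TCP height to grip the knob from above. x and y axes are square to the knob's flats and turn with it. The black knob is a square grip, 36 x 36 mm, from 76 to 102 mm above the bench, on a round skirt of 27 mm radius, 8 mm high. Grip it with 30 N or more.
- knob: The black knob; origin on its axis, 68 mm above the bench, z up. Clockwise from above closes the jaw, resisting with 0.25 N m. Once the block is clamped the torque climbs within about 0.3 rad; the knob then slips on its drive: 0.5 to 0.55 N m at the crest of each click, 0.1 or more less just past it. Crests at 15, 45 and 75 degrees of slip. It stays where it is let go.
- knob_mark (a point): White line on the edge of the knob's skirt; the point is 31 mm from the axis on the knob's +x side, 68 mm above the bench. It turns with the knob.
- collar_mark (a point): Raised dark mark on the round steel collar (36 mm radius) under the knob; the point is 31 mm from the axis, 68 mm above the bench. It turns with the drive. The marks coincide at the start and while the knob drives; slipping carries the knob's mark on clockwise: 16 mm apart after one whole click (30 degrees), 31 mm after two, 44 mm after three.
- flange: Bystander: loose flat steel ring, 84 mm across, 14 mm high. Origin: centre of its underside.
- wrench: Bystander: loose steel wrench 170 mm long, lying on the bench along its x.
- oil_can: Bystander: small grey can, 56 mm across, 120 mm tall, standing. Origin: centre of its underside.
- screwdriver: Bystander: screwdriver 200 mm long, black handle, lying on the bench along its x.
Mind the look-alikes: they are no part of the job. Of the things that look like the fixture, the larger one is meant.

How it is judged:
By the outcome, as a careful person would: the job done as asked, in the order asked, and still so for the second after the job is handed in, with the robot touching nothing.
It also fails if it takes over 67 s, if anything falls off the work surface, if the arm or the gripper's body presses on something with over 40 N, if the wrist force passes 120 N, or if a joint passes its speed limit or range.

## Working session

There is one attempt and no reset: what is moved stays moved. The work goes in short steps, Python scripts to look and compute and a shell command to move; the robot and the scene stay as the last step left them, time stands still between calls to the robot, and variables do not carry over. Pictures are saved under pics/ and viewed, at most 10 in all, crops included, and the job is handed in when it is done.

```bash
mkdir -p pics
cat > h.py <<'E'
import numpy as np, cv2, pickle
from station import bot
def snap(name,tag):
    c=bot.read_camera(name); pickle.dump(c,open(f'pics/{tag}.pkl','wb')); cv2.imwrite(f'pics/{tag}.png',c['pixels'][:,:,::-1]); return c
def load(tag): return pickle.load(open(f'pics/{tag}.pkl','rb'))
def K(c):
    f=200/np.tan(np.radians(c['fovy'])/2); return np.array([[f,0,c['cx']],[0,f,c['cy']],[0,0,1.]])
def ray(c,u,v):
    p=cv2.undistortPoints(np.array([[[u,v]]],float),K(c),np.array(c['distortion'],float))[0,0]
    return c['pose'][:3,3], c['pose'][:3,:3]@np.array([p[0],p[1],1])
def dep(c,u,v):
    o,d=ray(c,u,v); z=c['depth'][int(round(v)),int(round(u))]; return o+d*z
def onz(c,u,v,z):
    o,d=ray(c,u,v); return o+d*(z-o[2])/d[2]
def proj(c,P):
    T=np.linalg.inv(c['pose']); p,_=cv2.projectPoints(np.atleast_2d(np.array(P,float)),cv2.Rodrigues(T[:3,:3])[0],T[:3,3],K(c),np.array(c['distortion'],float)); return p[:,0]
def tri(obs):
    A=np.zeros((3,3));b=np.zeros(3)
    for c,u,v in obs:
        o,d=ray(c,u,v);d=d/np.linalg.norm(d);M=np.eye(3)-np.outer(d,d);A+=M;b+=M@o
    return np.linalg.solve(A,b)
E
python3 - <<'E'
from h import *
np.set_printoptions(precision=4,suppress=True)
for n in('scene','side','wrist'):
    c=snap(n,n+'0'); print(n,c['fovy'],c['distortion'],c['pose'][:3,3],c['pose'][:3,2])
print(bot.get_obs())
a=[cv2.imread(f'pics/{n}0.png') for n in('scene','side')]
E
```

```text
scene 46.88635741288185 [0.0056 0.     0.     0.     0.    ] [ 0.9352 -0.5221  0.9228] [-0.3415  0.5508 -0.7616]
side 53.22613255216257 [-0.0642  0.      0.      0.      0.    ] [ 0.2112 -0.5788  0.8402] [ 0.3429  0.6099 -0.7144]
wrist 67.4796537411901 [-0.0193  0.      0.      0.      0.    ] [0.116  0.6689 0.3727] [ 0.2785 -0.0816 -0.957 ]
{'t': 0.15, 'q': array([-1.3991,  0.4777,  0.0223,  1.5561, -0.0115,  1.1093, -0.0831]), 'joint_vel': array([ 0.0011, -0.0035,  0.0006, -0.0038,  0.0004, -0.0016,  0.0004]), 'joint_torque': array([  0.0027, -59.6927,   1.6102, -28.1492,   0.0126,   0.0066,
         0.    ]), 'eef_pos': array([0.1863, 0.6484, 0.2493]), 'tool_rot': array([-0.0001,  0.1394,  0.9902, -0.0007]), 'contact_force': array([-0.1049, -0.935 ,  0.3629]), 'torque': array([ 0.0145, -0.0001, -0.0297]), 'grasp_force': 0.0, 'gripper_width': 0.9985167068951811}
```

View pics/scene0.png

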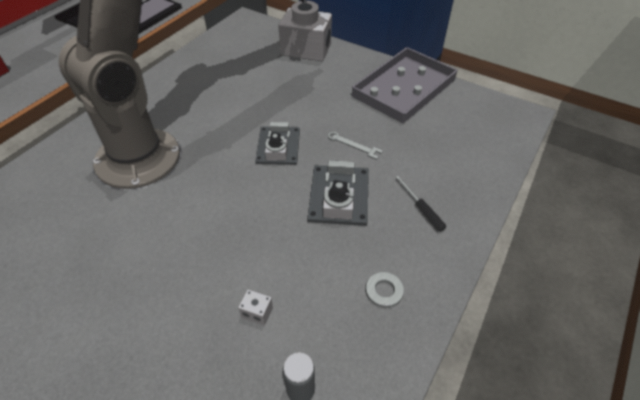

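View pics/side0.png

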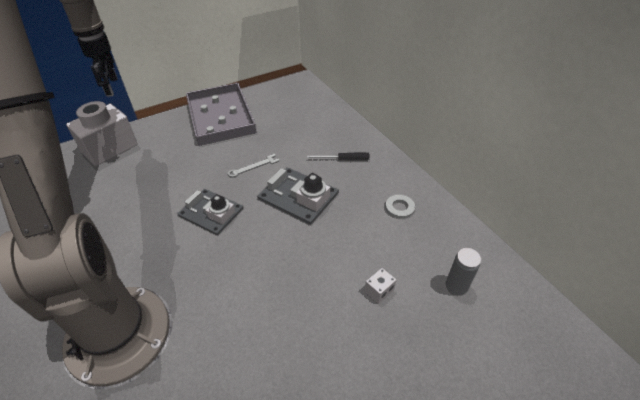

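The scene picture shows the block at (255,304), the large fixture at (338,195), its smaller look-alike at (278,145), the can at (299,375), the ring at (385,289), the wrench at (355,144) and the screwdriver at (422,205). In the side picture the block is at (380,283), the large fixture at (298,193) and the small one at (210,210). The larger fixture is the one meant; I'll confirm that in an enlarged crop.

Run:
```python
from h import *
def crop(tag,u0,v0,w,h,s): return cv2.resize(cv2.imread(f'pics/{tag}.png')[v0:v0+h,u0:u0+w],None,fx=s,fy=s,interpolation=cv2.INTER_CUBIC)
A=crop('scene0',298,155,80,75,5); B=crop('side0',253,160,90,65,5)[:,:400]; B=crop('side0',255,162,80,60,5)
C=crop('scene0',235,285,40,40,7.5) if 0 else crop('scene0',235,285,80//2,45//1,5); D=crop('side0',360,263,40,45,5)
im=np.zeros((600,800,3),np.uint8)
im[:375,:400]=A; im[:300,400:]=B; im[375:,:200]=C; im[375:,200:400]=D
im[300:600,400:]=crop('scene0',252,115,80,60,5)
cv2.imwrite('pics/crop1.png',im)
for s,u,v in(('scene0',338,195),('scene0',330,216),('scene0',278,145),('scene0',255,304),('side0',380,280),('scene0',299,365),('scene0',385,275)): print(s,u,v,dep(load(s),u,v).round(4))
```

```text
scene0 338 195 [0.5895 0.1152 0.0863]
scene0 330 216 [0.5817 0.0932 0.0235]
scene0 278 145 [0.3478 0.2048 0.059 ]
scene0 255 304 [ 0.58   -0.2067  0.0493]
side0 380 280 [ 0.5725 -0.2044  0.0506]
scene0 299 365 [ 0.745  -0.2853  0.12  ]
scene0 385 275 [0.7721 0.0191 0.0154]
```

View pics/crop1.png

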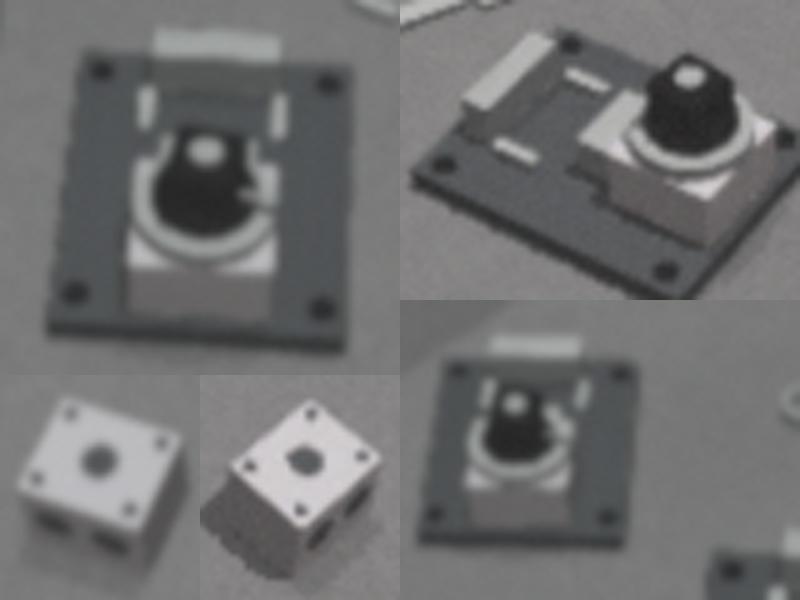

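The crop confirms it: the top pictures are the large fixture (plate about 58 px wide, knob top near z = 0.086+), and the bottom right is the smaller look-alike (knob top near z = 0.06). The fixture's +y (stop) points away from the scene camera. Next I'll get the block and fixture poses.

```bash
cat >> h.py <<'E'
def cloud(c):
    v,u=np.mgrid[0:400,0:640]; p=cv2.undistortPoints(np.stack([u,v],-1).reshape(-1,1,2).astype(float),K(c),np.array(c['distortion'],float))[:,0]
    z=c['depth'].reshape(-1); P=np.c_[p[:,0]*z,p[:,1]*z,z]@c['pose'][:3,:3].T+c['pose'][:3,3]; return P, z>0
def rect(P): # min-area rectangle in mm
    (x,y),(w,h),a=cv2.minAreaRect((P[:,:2]*1000).astype(np.float32)); return x,y,w,h,a,len(P)
def near(P,x,y,r): return np.hypot(P[:,0]-x,P[:,1]-y)<r
E
python3 - <<'E'
from h import *
from scipy.optimize import least_squares
for t in('scene0','side0'):
    c=load(t);P,ok=cloud(c)
    for lab,x,y,r,lo,hi in(('block',.57,-.21,.06,.04,.056),('plate',.585,.15,.14,.011,.021),('stop',.58,.21,.08,.04,.052),('house',.58,.1,.07,.053,.0585),('coll',.58,.1,.06,.06,.072),('knob',.58,.1,.05,.096,.11)):
        m=ok&near(P,x,y,r)&(P[:,2]>lo)&(P[:,2]<hi)
        if m.sum()>5: print(t,lab,np.round(rect(P[m]),1),np.median(P[m],0).round(4))
# plate corners read by eye (scene; crop scale 5)
c=load('scene0')
px=[(298+x/5-.4,155+y/5-.4) for x,y in((82,52),(352,68),(345,338),(48,322))]
Q=np.array([onz(c,u,v,.016) for u,v in px]);print(Q.round(4),Q.mean(0).round(4))
E
```

```text
scene0 block [ 575.7 -203.    56.7   46.7   12.3  584. ] [ 0.5774 -0.2041  0.0483]
scene0 plate [ 557.3  178.9  149.9  193.4   27.2 1885. ] [0.559  0.1766 0.0164]
scene0 stop [554.1 194.4  63.6 148.1  28.2 157. ] [0.5316 0.2447 0.0456]
scene0 house [582.3 130.6  71.2  72.   26.8  81. ] [0.5975 0.1044 0.0565]
scene0 coll [584.2 126.6  70.1  63.8  23.  242. ] [0.5947 0.1113 0.0678]
scene0 knob [582.7 130.   35.3  36.5  17.2 173. ] [0.5829 0.1273 0.1021]
side0 block [ 574.9 -203.8   58.4   46.9   12.6  467. ] [ 0.573  -0.2069  0.049 ]
side0 plate [ 555.   175.7  152.8  188.8   27.1 1274. ] [0.5294 0.1687 0.016 ]
side0 stop [543.2 206.2  60.1 107.4  22.  176. ] [0.5395 0.2295 0.0444]
side0 house [579.9 127.7  73.1  70.8  29.   89. ] [0.5586 0.1088 0.0568]
side0 coll [581.1 119.5  58.1  79.5  67.1 179. ] [0.5652 0.1086 0.0678]
side0 knob [579.6 127.7  35.6  37.1  16.8 131. ] [0.5782 0.1257 0.1017]
[[0.449  0.2279 0.016 ]
 [0.5809 0.2959 0.016 ]
 [0.6657 0.1296 0.016 ]
 [0.5355 0.0601 0.016 ]] [0.5578 0.1784 0.016 ]
```

```bash
python3 -m jog '[[-3,-2,0,0.05],[-6,-4.5,0,0.1],[-9,-6.5,0,0.2],[-12,-8.5,0,0.3],[-15,-11,0,0.4],[-18,-13,0,0.5],[-21.5,-15,0,0.6],[-25,-17.5,0,0.7],[-28,-20,0,0.8],[-31.5,-22.5,0,0.82],[-35,-25,0,0.82],[-38,-27,0,0.82],[-41.5,-29.5,0,0.82],[-45,-32,0,0.82],[-47.6,-34,0,0.82],[-47.6,-34,0,0.82],[-47.6,-34,0,0.82],[-47.6,-34,0,0.82]]' -- 2>&1 | tail -5
python3 - <<'E'
from h import *
c=snap('wrist','w1');o=bot.get_obs();print(o['t'],o['eef_pos'],o['tool_rot'],o['q'].round(2))
P,ok=cloud(c)
for lab,x,y,r,lo,hi in(('plate',.5565,.1775,.14,.011,.021),('stop',.522,.244,.06,.04,.052),('jaw',.553,.187,.03,.035,.05),('house',.58,.13,.07,.053,.0605),('knob',.58,.13,.05,.096,.11)):
    m=ok&near(P,x,y,r)&(P[:,2]>lo)&(P[:,2]<hi)
    if m.sum()>5: print(lab,np.round(rect(P[m]),1),np.median(P[m],0).round(4))
E
```

```text
invalid input: not JSON, or not a number
0.2 [0.18630815 0.64843754 0.24939329] [-3.47184836e-05  1.39419053e-01  9.90233311e-01 -5.62952604e-04] [-1.4   0.48  0.02  1.56 -0.01  1.11 -0.08]
```

View pics/w1.png

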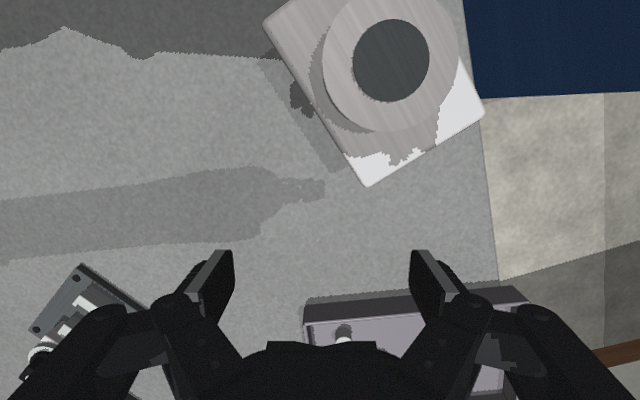

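That picture was from the start pose, because the jog call was refused (my stray argument). It shows only the fingertips at (225,255) and (415,255) with the bystanders below. Repeating the move.

```bash
python3 -m jog '[[-3,-2,0,0.05],[-6,-4.5,0,0.1],[-9,-6.5,0,0.2],[-12,-8.5,0,0.3],[-15,-11,0,0.4],[-18,-13,0,0.5],[-21.5,-15,0,0.6],[-25,-17.5,0,0.7],[-28,-20,0,0.8],[-31.5,-22.5,0,0.82],[-35,-25,0,0.82],[-38,-27,0,0.82],[-41.5,-29.5,0,0.82],[-45,-32,0,0.82],[-47.6,-34,0,0.82],[-47.6,-34,0,0.82],[-47.6,-34,0,0.82],[-47.6,-34,0,0.82]]'
python3 - <<'E'
from h import *
c=snap('wrist','w2');o=bot.get_obs();print(o['t'],o['eef_pos'],o['tool_rot'],o['q'].round(2))
P,ok=cloud(c)
for lab,x,y,r,lo,hi in(('plate',.5565,.1775,.14,.011,.021),('stop',.522,.244,.06,.04,.052),('jaw',.553,.187,.03,.035,.05),('house',.58,.13,.07,.053,.0605),('knob',.58,.13,.05,.096,.11)):
    m=ok&near(P,x,y,r)&(P[:,2]>lo)&(P[:,2]<hi)
    if m.sum()>5: print(lab,np.round(rect(P[m]),1),np.median(P[m],0).round(4))
E
```

```text
t: 1.7
eef_pos: [0.5496, 0.191, 0.2497]
tool_rot: [-0.0, 0.523, 0.853, -0.0]
contact_force: [-0.5, 0.6, 0.1]
gripper_width: 1.003
grasp_force: 0.0
1.75 [0.54921653 0.19187097 0.24973254] [-5.12220718e-04  5.21848841e-01  8.53037822e-01  3.30483422e-06] [-0.75  0.34  0.39  1.81 -0.15  1.03  0.17]
plate [  557.7   180.    150.4   188.8    27.1 12396. ] [0.5427 0.2018 0.0156]
stop [ 523.3  246.8   69.7   18.7   27.  1212. ] [0.5225 0.247  0.0456]
jaw [ 559.7  175.7   49.4   29.9   27.2 1085. ] [0.5595 0.1771 0.0435]
house [582.1 132.3  71.9  70.3  27.1 629. ] [0.5726 0.1513 0.0572]
knob [ 582.3  132.5   36.1   35.3   18.  1137. ] [0.5813 0.1343 0.1014]
```

View pics/w2.png

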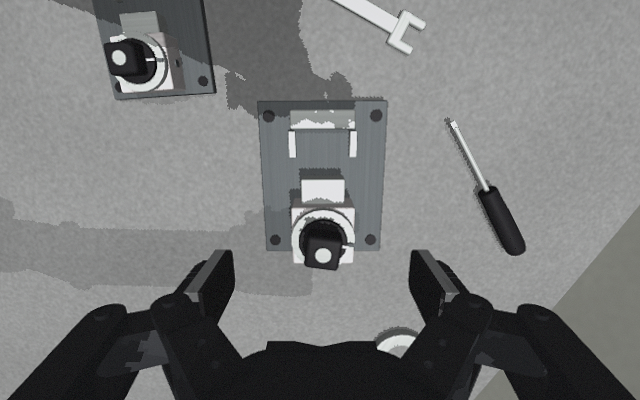

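The wrist picture shows the fixture centred near (323,178), stop at (322,117), locators at (292,145) and (353,145), jaw at (323,190), knob at (322,250) with its mark on the right at (345,243).

Run:
```python
from h import *
a=np.radians(27.1);X=np.array([np.cos(a),np.sin(a)]);Y=np.array([-np.sin(a),np.cos(a)])
for t in('scene0','side0','w2'):
    c=load(t);P,ok=cloud(c);F=np.c_[(P[:,:2]-[.5575,.1795])@X,(P[:,:2]-[.5575,.1795])@Y,P[:,2]]*1000
    st=ok&(abs(F[:,0])<34)&(F[:,1]>50)&(F[:,1]<100)&(F[:,2]>42)&(F[:,2]<50)
    ja=ok&(abs(F[:,0])<22)&(F[:,1]>-25)&(F[:,1]<30)&(F[:,2]>39)&(F[:,2]<48)
    pl=ok&(abs(F[:,0])<20)&(F[:,1]>0)&(F[:,1]<66)&(F[:,2]>11)&(F[:,2]<21)
    for l,m in(('stop',st),('jaw',ja),('floor',pl)):
        if m.sum()>5: print(t,l,m.sum(),np.percentile(F[m],[1,99],axis=0).round(1).tolist())
```

```text
scene0 stop 149 [[-32.6, 63.7, 42.3], [32.0, 87.8, 49.6]]
scene0 jaw 6 [[-21.8, 1.0, 43.0], [21.9, 8.0, 45.8]]
scene0 floor 103 [[-19.7, 39.9, 13.7], [18.6, 65.8, 20.6]]
side0 stop 111 [[-33.3, 63.5, 42.3], [30.9, 84.6, 49.0]]
side0 jaw 66 [[-21.8, -11.5, 39.9], [19.8, 10.2, 47.2]]
side0 floor 136 [[-19.7, 21.2, 12.3], [19.8, 65.6, 19.6]]
w2 stop 1182 [[-33.1, 66.2, 43.4], [33.6, 84.9, 47.6]]
w2 jaw 1022 [[-21.3, -19.0, 39.8], [21.4, 10.3, 46.8]]
w2 floor 1550 [[-19.5, 9.6, 13.7], [19.7, 63.3, 17.2]]
```

```bash
python3 -m jog '[[-3,-1.3,0,0.05],[-6.5,-2.8,0,0.1],[-10,-4.3,0,0.2],[-13.5,-5.8,0,0.255],[-17,-7.3,0,0.255],[-20.5,-8.8,0,0.255],[-24,-10.3,0,0.255],[-27.5,-11.9,2,0.255],[-31,-13.4,4,0.255],[-34,-14.7,6,0.255],[-36.2,-15.6,8,0.255],[-36.2,-15.6,8,0.255],[-36.2,-15.6,8,0.255],[-36.2,-15.6,8,0.255]]'
python3 - <<'E'
from h import *
c=snap('wrist','w3')
P,ok=cloud(c)
for lo,hi in((.04,.056),(.044,.052)):
    m=ok&near(P,.5755,-.203,.045)&(P[:,2]>lo)&(P[:,2]<hi)
    print(np.round(rect(P[m]),1),np.median(P[m],0).round(4))
E
```

```text
t: 2.92
eef_pos: [0.576, -0.2005, 0.1701]
tool_rot: [-0.0, 0.626, 0.78, 0.001]
contact_force: [0.4, 1.7, 0.6]
gripper_width: 0.999
grasp_force: 0.0
[ 576.2 -202.1   56.2   45.7   12.1 3353. ] [ 0.5759 -0.2005  0.0476]
[ 576.2 -202.1   56.2   45.7   12.1 3290. ] [ 0.576  -0.201   0.0477]
```

```bash
python3 -m jog '[[-0.2,0,3,0],[-0.2,0,6,0],[-0.2,0,9,0],[-0.2,0,11.5,0],[-0.2,0,13,0],[-0.2,0,13.7,0],[-0.2,0,13.7,0],[-0.2,0,13.7,0]]' && python3 -m jog '[[0,0,0,0],[0,0,0,0],[0,0,0,0],[0,0,0,0],[0,0,0,0],[0,0,0,0],[0,0,0,0],[0,0,0,0],[0,0,0,0],[0,0,0,0]]' 1 40
```

```text
t: 3.63
eef_pos: [0.5768, -0.2038, 0.034]
tool_rot: [0.001, 0.626, 0.78, 0.001]
contact_force: [0.3, -1.3, 0.7]
gripper_width: 1.003
grasp_force: 0.0
t: 4.47
eef_pos: [0.5767, -0.205, 0.0345]
tool_rot: [0.001, 0.627, 0.779, 0.001]
contact_force: [-0.1, 0.8, 5.9]
gripper_width: 0.644
grasp_force: 43.9
```

```bash
python3 -m jog '[[0,0,-1,0],[0,0,-3.5,0],[0,0,-7,0],[0,0,-11,0],[0,0,-15,0],[0,0,-16,0],[0,0,-16,0]]' && python3 -m jog '[[2,0.3,0,0],[5,0.6,0,-0.05],[8.5,1.1,0,-0.1],[12,1.5,0,-0.15],[16,2.1,0,-0.2],[20,2.6,0,-0.257],[24,3.1,0,-0.257],[28,3.6,0,-0.257],[32,4.1,0,-0.257],[35.5,4.5,0,-0.257],[38.5,4.9,0,-0.257],[40.5,5.2,0,-0.257],[41.5,5.3,0,-0.257],[41.6,5.3,0,-0.257],[41.6,5.3,0,-0.257],[41.6,5.3,0,-0.257]]'
python3 - <<'E'
from h import *
c=snap('wrist','w4');s=snap('scene','s4');d=snap('side','d4');o=bot.get_obs();print(o['eef_pos'],o['tool_rot'])
for n,c in(('w',c),('sc',s),('sd',d)):
    P,ok=cloud(c); m=ok&near(P,*o['eef_pos'][:2],.04)&(abs(P[:,2]-(o['eef_pos'][2]+.0145))<.006)
    if m.sum()>5: print(n,np.round(rect(P[m]),1),np.median(P[m],0).round(4))
E
```

```text
t: 5.05
eef_pos: [0.5775, -0.2058, 0.1972]
tool_rot: [0.003, 0.627, 0.779, 0.002]
contact_force: [0.3, 0.1, -2.6]
gripper_width: 0.645
grasp_force: 43.7
t: 6.38
eef_pos: [0.5383, 0.2103, 0.1924]
tool_rot: [0.0, 0.523, 0.852, -0.001]
contact_force: [1.3, 0.4, -2.1]
gripper_width: 0.65
grasp_force: 43.5
[0.53864537 0.21082303 0.19299014] [ 1.46501016e-04  5.23022026e-01  8.52319115e-01 -2.56058528e-04]
w [  537.8   212.6    78.9    47.3    27.3 13822. ] [0.5367 0.2151 0.2056]
sc [538.  211.7  77.6  50.3  30.8 368. ] [0.5389 0.2087 0.2063]
sd [535.7 209.4  72.4  46.1  29.3 199. ] [0.5439 0.2036 0.2067]
```

View pics/w4.png

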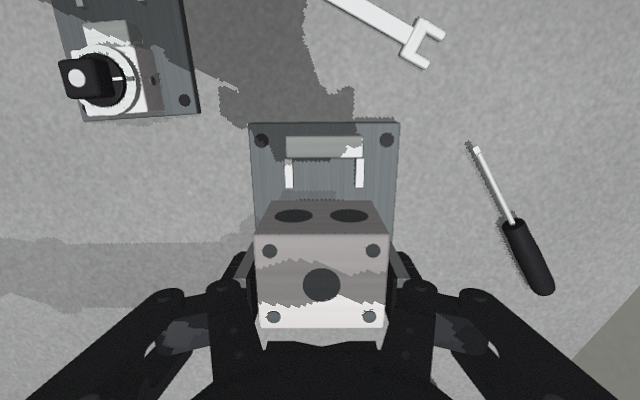

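The wrist picture shows the block held level, its top at (255–390, 235–330), with the stop (325,146) and locators (289,172), (360,172) ahead of it. I'll work out the offset in the fixture's axes for each camera.

Run:
```python
from h import *
a=np.radians(27.1);X=np.array([np.cos(a),np.sin(a)]);Y=np.array([-np.sin(a),np.cos(a)])
for t in('w4','s4','d4'):
    c=load(t);P,ok=cloud(c);D=P[:,:2]-[.557,.179];F=np.c_[D@X,D@Y,P[:,2]]*1000
    S=lambda l,m:print(t,l,m.sum(),np.percentile(F[m],[1,99],axis=0).round(1).tolist()) if m.sum()>8 else 0
    top=ok&(F[:,2]>201)&(F[:,2]<212)
    S('topY',top&(abs(F[:,0])<20)&(F[:,1]>0)&(F[:,1]<70)); S('topX',top&(F[:,1]>46)&(F[:,1]<54)&(abs(F[:,0])<40));S('topX-',top&(F[:,1]>20)&(F[:,1]<28)&(abs(F[:,0])<40))
    front=ok&(F[:,2]>170)&(F[:,2]<195)&(abs(F[:,0])<40)&(F[:,1]>52)&(F[:,1]<68); S('front',front)
    S('stop',ok&(abs(F[:,0])<45)&(F[:,1]>50)&(F[:,1]<100)&(F[:,2]>42)&(F[:,2]<50))
    S('plate',ok&(abs(F[:,0])<90)&(abs(F[:,1])<110)&(F[:,2]>12)&(F[:,2]<20))
    S('knob',ok&(abs(F[:,0])<30)&(abs(F[:,1]+55)<30)&(F[:,2]>97)&(F[:,2]<106))
o=bot.get_obs();d=o['eef_pos'][:2]-[.557,.179];print('tcp',d@X*1000,d@Y*1000,o['eef_pos'],o['contact_force'])
```

```text
w4 topY 9301 [[-19.6, 16.6, 201.9], [19.6, 61.7, 207.0]]
w4 topX 2747 [[-35.1, 46.1, 202.2], [31.6, 53.9, 211.3]]
w4 topX- 1988 [[-29.3, 20.1, 204.5], [25.8, 27.9, 209.0]]
w4 front 2130 [[-28.6, 61.0, 170.4], [25.3, 62.1, 194.8]]
w4 stop 1735 [[-33.2, 66.4, 43.3], [34.8, 86.2, 47.1]]
w4 plate 9685 [[-72.8, -9.8, 13.8], [74.8, 95.1, 17.7]]
s4 topY 247 [[-19.4, 13.6, 201.2], [19.5, 62.3, 209.4]]
s4 topX 56 [[-29.8, 46.1, 204.7], [24.7, 53.9, 208.6]]
s4 topX- 67 [[-36.3, 20.0, 201.7], [30.0, 27.6, 210.9]]
s4 stop 157 [[-34.0, 64.6, 42.1], [33.7, 87.3, 49.9]]
s4 plate 1882 [[-73.5, -94.6, 12.5], [74.6, 93.2, 19.7]]
s4 knob 169 [[-17.6, -72.5, 97.3], [18.3, -37.3, 105.3]]
d4 topY 127 [[-18.8, 13.9, 202.7], [19.0, 57.7, 208.7]]
d4 topX 12 [[2.1, 46.2, 205.5], [24.5, 51.8, 211.1]]
d4 topX- 53 [[-37.1, 20.9, 202.4], [31.3, 27.8, 211.1]]
d4 front 13 [[-32.5, 53.6, 170.5], [-29.0, 60.1, 193.9]]
d4 stop 117 [[-37.6, 64.2, 42.9], [32.3, 84.5, 49.4]]
d4 plate 1260 [[-76.9, -95.2, 12.6], [71.6, 91.7, 19.7]]
d4 knob 125 [[-20.7, -73.6, 97.6], [15.1, -36.9, 105.2]]
tcp -1.8427072229216004 36.69062821439276 [0.53864537 0.21082303 0.19299014] [-0.8426557  -0.23475061 -1.96043644]
```

```bash
python3 -m jog '[[0,0.26,0,0],[0,0.26,3,0],[0,0.26,6,0],[0,0.26,8.5,0],[0,0.26,10.5,0],[0,0.26,11.5,0],[0,0.26,12.5,0],[0,0.26,12.5,0],[0,0.26,12.5,0]]'
python3 - <<'E'
from h import *
for n in('wrist','scene','side'): snap(n,n[1]+'5')
a=np.radians(27.1);X=np.array([np.cos(a),np.sin(a)]);Y=np.array([-np.sin(a),np.cos(a)])
for t in('r5','c5','i5'):
    c=load(t);P,ok=cloud(c);D=P[:,:2]-[.557,.179];F=np.c_[D@X,D@Y,P[:,2]]*1000
    S=lambda l,m:print(t,l,m.sum(),np.percentile(F[m],[1,99],axis=0).round(1).tolist()) if m.sum()>8 else 0
    top=ok&(F[:,2]>76)&(F[:,2]<90)
    S('topY',top&(abs(F[:,0])<20)&(F[:,1]>0)&(F[:,1]<70)); S('front',ok&(F[:,2]>52)&(F[:,2]<70)&(abs(F[:,0])<40)&(F[:,1]>52)&(F[:,1]<68))
    S('stop',ok&(abs(F[:,0])<45)&(F[:,1]>62)&(F[:,1]<100)&(F[:,2]>42)&(F[:,2]<49))
im=[cv2.resize(cv2.imread('pics/r5.png')[60:360,200:440],(480,600)),cv2.resize(cv2.imread('pics/i5.png')[150:240,250:298],(320,600),interpolation=cv2.INTER_CUBIC)]
cv2.imwrite('pics/v5.png',np.hstack(im))
E
```

```text
t: 7.28
eef_pos: [0.5411, 0.214, 0.0684]
tool_rot: [0.0, 0.522, 0.853, 0.0]
contact_force: [0.1, 1.2, -2.7]
gripper_width: 0.645
grasp_force: 43.5
r5 topY 9382 [[-19.6, 18.6, 77.0], [19.6, 63.7, 83.1]]
r5 front 1614 [[-24.4, 63.0, 52.3], [29.5, 64.1, 69.8]]
r5 stop 5741 [[-33.1, 63.3, 42.4], [34.5, 86.1, 48.1]]
c5 topY 227 [[-19.4, 15.8, 76.6], [19.5, 63.5, 86.8]]
i5 topY 106 [[-19.5, 15.8, 77.1], [18.9, 59.1, 85.6]]
i5 stop 42 [[-37.2, 64.8, 42.2], [-12.7, 85.2, 47.8]]
```

View pics/v5.png

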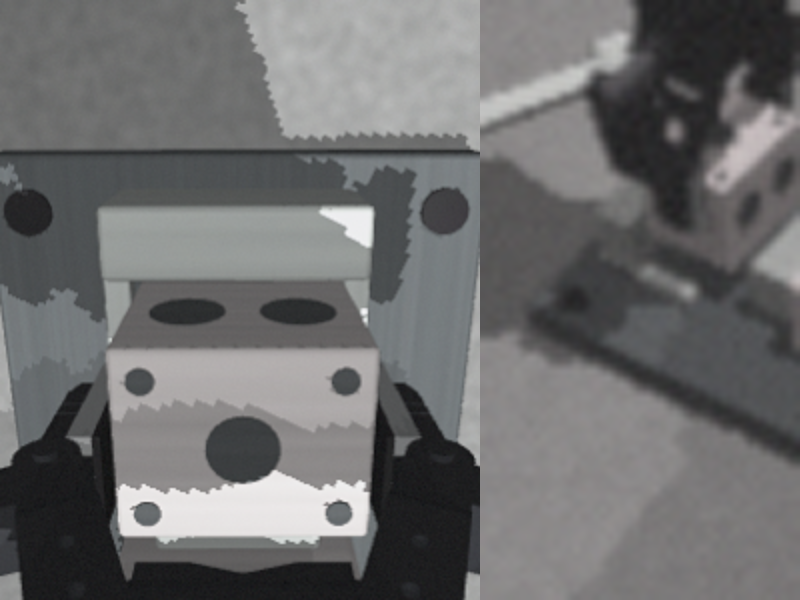

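The picture shows the block just above the nest, about 3 mm from the stop and about 2 mm too far to +x, with nothing touching. I'll correct both and go down slowly.

```bash
python3 -m jog '[[-0.1,-0.17,0.2,0],[-0.1,-0.17,0.5,0],[-0.1,-0.17,0.8,0],[-0.1,-0.17,1.1,0],[-0.1,-0.17,1.4,0],[-0.1,-0.17,1.5,0],[-0.1,-0.17,1.5,0],[-0.1,-0.17,1.5,0]]'; python3 -m jog '[[0,0,0.05,0],[0,0,0.1,0],[0,0,0.15,0],[0,0,0.2,0],[0,0,0.2,0],[0,0,0.2,0]]'; python3 -m jog '[[0,0,0.05,0],[0,0,0.1,0],[0,0,0.1,0],[0,0,0.1,0]]'
```

```text
t: 8.1
eef_pos: [0.5395, 0.2124, 0.0529]
tool_rot: [-0.0, 0.522, 0.853, -0.0]
contact_force: [-0.2, -0.4, -3.1]
gripper_width: 0.648
grasp_force: 43.5
t: 8.6
eef_pos: [0.5395, 0.2124, 0.051]
tool_rot: [-0.0, 0.522, 0.853, -0.0]
contact_force: [0.3, 0.9, -2.8]
gripper_width: 0.649
grasp_force: 43.5
t: 8.93
eef_pos: [0.5396, 0.2124, 0.0505]
tool_rot: [-0.0, 0.522, 0.853, 0.0]
contact_force: [-1.9, -1.5, 5.0]
gripper_width: 0.653
grasp_force: 44.4
```

```bash
python3 -m jog '[[0,0,0,0],[0,0,0,0],[0,0,0,0],[0,0,0,0],[0,0,0,0],[0,0,0,0]]' -1; python3 -m jog '[[0,0,-2,0],[0,0,-5,0],[0,0,-9,0],[0,0,-13,0],[0,0,-15,0],[0,0,-15,0],[0,0,-15,0]]'
python3 - <<'E'
from h import *
a=np.radians(27.1);X=np.array([np.cos(a),np.sin(a)]);Y=np.array([-np.sin(a),np.cos(a)])
for n in('wrist','scene','side'):
    c=snap(n,n[1]+'6');P,ok=cloud(c);D=P[:,:2]-[.557,.179];F=np.c_[D@X,D@Y,P[:,2]]*1000
    S=lambda l,m:print(n,l,np.percentile(F[m],[1,99],axis=0).round(1).tolist(),np.round(rect(P[m]),1)) if m.sum()>8 else 0
    top=ok&(F[:,2]>58)&(F[:,2]<68)
    S('top',top&(abs(F[:,0])<40)&(F[:,1]>10)&(F[:,1]<66))
    S('stop',ok&(abs(F[:,0])<45)&(F[:,1]>62)&(F[:,1]<100)&(F[:,2]>42)&(F[:,2]<49))
    S('knob',ok&(abs(F[:,0])<30)&(abs(F[:,1]+55)<30)&(F[:,2]>97)&(F[:,2]<106))
    m=top&(abs(F[:,0])<22)&(F[:,1]>20)&(F[:,1]<55)
    if m.sum()>20: print('tilt',np.linalg.lstsq(np.c_[F[m][:,:2],np.ones(m.sum())],F[m][:,2],rcond=None)[0].round(3))
E
```

```text
t: 9.43
eef_pos: [0.5396, 0.2124, 0.0499]
tool_rot: [0.0, 0.522, 0.853, -0.0]
contact_force: [-0.4, 0.2, 1.5]
gripper_width: 1.0
grasp_force: 0.0
t: 10.02
eef_pos: [0.5402, 0.2128, 0.2013]
tool_rot: [0.001, 0.522, 0.853, 0.001]
contact_force: [0.3, 0.2, -0.6]
gripper_width: 0.999
grasp_force: 0.0
wrist top [[-26.7, 17.6, 61.1], [28.0, 63.0, 65.3]] [ 539.2  214.9   56.1   46.2   27.2 3063. ]
wrist stop [[-33.2, 63.0, 43.1], [34.7, 86.1, 47.2]] [ 523.9  245.7   70.1   23.5   27.1 1701. ]
wrist knob [[-17.1, -70.8, 97.3], [19.4, -34.8, 104.0]] [ 582.5  132.1   36.    36.5   18.4 1437. ]
tilt [-2.0000e-03  1.0000e-03  6.3695e+01]
scene top [[-27.8, 15.0, 58.7], [27.4, 62.8, 67.5]] [538.9 214.1  55.9  50.9  27.1 302. ]
scene stop [[-34.4, 65.7, 42.7], [34.9, 87.9, 48.8]] [522.3 246.2  69.5  23.7  23.4  53. ]
scene knob [[-17.7, -72.7, 97.3], [18.5, -37.3, 105.8]] [582.8 130.2  34.9  35.3  18.7 167. ]
tilt [-1.0000e-02  3.6000e-02  6.2933e+01]
side top [[-31.1, 15.3, 58.3], [25.6, 61.1, 67.4]] [537.6 212.5  58.8  49.8  26.5 237. ]
side stop [[-37.5, 63.1, 42.2], [31.1, 84.9, 48.0]] [519.6 246.3  74.9  21.5  35.9  72. ]
side knob [[-21.0, -74.2, 98.1], [15.6, -37.5, 104.8]] [580.  128.1  36.4  35.7  12.  123. ]
tilt [-3.0000e-03  1.2000e-02  6.3653e+01]
```

The block stands flat (top 63.7 mm, tilt about 0), square to the fixture and centred between the locators. Now the knob, yawed 18.4°, at about (0.582, 0.130).

```bash
python3 -m jog '[[-1,0,0,-0.12],[-3,0,0,-0.24],[-5,0,0,-0.36],[-7,0,0,-0.48],[-8.5,0,0,-0.6],[-9.26,0,0,-0.72],[-9.26,0,0,-0.84],[-9.26,0,0,-0.96],[-9.26,0,0,-1.08],[-9.26,0,0,-1.2],[-9.26,0,0,-1.32],[-9.26,0,0,-1.42],[-9.26,0,0,-1.42],[-9.26,0,2,-1.42],[-9.26,0,4,-1.42],[-9.26,0,4,-1.42],[-9.26,0,4,-1.42]]'
python3 - <<'E'
from h import *
o=bot.get_obs();print(o['q'].round(2),o['eef_pos'],o['torque'])
c=snap('wrist','w7');P,ok=cloud(c)
m=ok&near(P,.582,.131,.03)&(P[:,2]>.097)&(P[:,2]<.106);print(np.round(rect(P[m]),1))
m=ok&near(P,.582,.131,.045)&(P[:,2]>.062)&(P[:,2]<.0705);print(np.round(rect(P[m]),1))
E
```

```text
t: 11.58
eef_pos: [0.5805, 0.1296, 0.1584]
tool_rot: [-0.002, -0.159, 0.987, -0.0]
contact_force: [-0.1, -0.6, 0.7]
gripper_width: 1.001
grasp_force: 0.0
[-0.4   0.45  0.1   1.84 -0.06  0.86  1.62] [0.58052245 0.1296181  0.15841334] [ 0.04870975 -0.01627055  0.01486059]
[ 581.7  131.2   35.9   35.8   19.7 2733. ]
[ 581.9  131.2   71.6   70.4   20.9 2333. ]
```

View pics/w7.png

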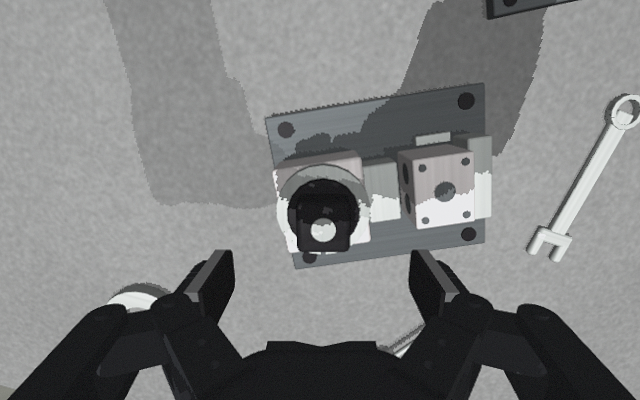

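The wrist picture shows the knob at (323,228), square to the fingers, the block between jaw and stop, and the wrench clear. I'll go down and grip.

```bash
python3 -m jog '[[-0.1,0.05,0,0],[-0.1,0.05,2,0],[-0.1,0.05,4,0],[-0.1,0.05,5.5,0],[-0.1,0.05,6,0],[-0.1,0.05,6,0],[-0.1,0.05,6,0]]' && python3 -m jog '[[0,0,0,0],[0,0,0,0],[0,0,0,0],[0,0,0,0],[0,0,0,0],[0,0,0,0],[0,0,0,0],[0,0,0,0],[0,0,0,0],[0,0,0,0]]' 1 60; python3 -c "
from station import bot;o=bot.get_obs();print(o['torque'],o['q'].round(2),o['joint_torque'].round(2))"
```

```text
t: 12.22
eef_pos: [0.5832, 0.131, 0.101]
tool_rot: [0.001, -0.16, 0.987, 0.0]
contact_force: [1.1, -0.7, -0.1]
gripper_width: 1.0
grasp_force: 0.0
t: 13.05
eef_pos: [0.5827, 0.1314, 0.1009]
tool_rot: [0.0, -0.161, 0.987, 0.0]
contact_force: [-2.9, 1.0, 5.8]
gripper_width: 0.406
grasp_force: 59.6
[ 0.03093444  0.4197303  -0.00137178] [-0.39  0.53  0.09  1.87 -0.07  0.74  1.62] [ 7.400e-01 -5.241e+01  3.270e+00 -2.056e+01  2.300e-01 -5.900e-01
  3.000e-02]
```

```bash
python3 -m jog '[[0,0,0,0.08],[0,0,0,0.16],[0,0,0,0.24],[0,0,0,0.32],[0,0,0,0.4],[0,0,0,0.5],[0,0,0,0.6],[0,0,0,0.6],[0,0,0,0.6]]'; python3 -c "
from h import *
o=bot.get_obs();print(o['torque'],o['q'].round(2))
for n in('scene','side'):
  c=snap(n,n[1]+'8')
  p=lambda a:proj(c,[.582+.031*np.cos(a),.1305+.031*np.sin(a),.068])[0].round(1)
  print(n,p(np.radians(18.7)),p(np.radians(18.7)-.6),p(np.radians(18.7)-1.6))"
```

```text
t: 13.8
eef_pos: [0.5827, 0.1309, 0.101]
tool_rot: [0.0, 0.139, 0.99, 0.0]
contact_force: [-2.0, -1.0, 6.6]
gripper_width: 0.404
grasp_force: 59.9
[-0.22829608  0.53185407 -0.2272624 ] [-0.51  0.54  0.24  1.88 -0.18  0.75  1.13]
scene [350.7 196.9] [347.2 201.8] [335.3 204.1]
side [320.2 180.4] [323.6 184.2] [320.9 191.4]
```

```bash
cat > tq.py <<'E'
from station import bot
o=bot.get_obs();print('TQ',o['torque'].round(3),'F',o['contact_force'].round(1),'q7',o['q'][6].round(2))
E
python3 -m jog '[[0,0,0,0.1],[0,0,0,0.2],[0,0,0,0.3],[0,0,0,0.4],[0,0,0,0.5],[0,0,0,0.6],[0,0,0,0.7],[0,0,0,0.8],[0,0,0,0.9],[0,0,0,1.0],[0,0,0,1.0],[0,0,0,1.0]]'; python3 tq.py; python3 -m jog '[[0,0,0,0.08],[0,0,0,0.16],[0,0,0,0.24],[0,0,0,0.3]]'; python3 tq.py;  python3 -m jog '[[0,0,0,0.05],[0,0,0,0.1],[0,0,0,0.15],[0,0,0,0.2]]'; python3 tq.py
```

```text
t: 14.9
eef_pos: [0.582, 0.1304, 0.1009]
tool_rot: [-0.001, 0.597, 0.802, -0.0]
contact_force: [-4.2, -1.2, 9.3]
gripper_width: 0.412
grasp_force: 60.4
TQ [-0.389  1.083 -0.273] F [-4.2 -1.2  9.3] q7 0.31
t: 15.23
eef_pos: [0.5818, 0.1303, 0.1009]
tool_rot: [-0.001, 0.711, 0.703, -0.001]
contact_force: [-5.6, -3.1, 10.5]
gripper_width: 0.407
grasp_force: 60.4
TQ [-0.442  1.285  0.283] F [-5.6 -3.1 10.5] q7 0.07
t: 15.57
eef_pos: [0.5816, 0.1304, 0.1009]
tool_rot: [-0.001, 0.777, 0.63, -0.001]
contact_force: [-5.9, -2.5, 11.5]
gripper_width: 0.41
grasp_force: 60.4
TQ [-0.378  1.427  0.217] F [-5.9 -2.5 11.5] q7 -0.09
```

```bash
for i in 1 2; do :; done; python3 -m jog '[[0,0,0,0.04],[0,0,0,0.08],[0,0,0,0.12]]'|grep rot; python3 tq.py; python3 -m jog '[[0,0,0,0.04],[0,0,0,0.08],[0,0,0,0.12]]'|grep rot; python3 tq.py; python3 -m jog '[[0,0,0,0.04],[0,0,0,0.08]]'|grep rot; python3 tq.py; python3 -m jog '[[0,0,0,0.04],[0,0,0,0.08]]'|grep rot; python3 tq.py
```

```text
tool_rot: [-0.001, 0.813, 0.582, -0.001]
TQ [-0.328  1.471  0.267] F [-6.1 -1.5 11.6] q7 -0.18
tool_rot: [-0.001, 0.847, 0.532, -0.001]
TQ [-0.343  1.533  0.292] F [-5.1 -2.1 11.8] q7 -0.28
tool_rot: [-0.001, 0.867, 0.498, -0.001]
TQ [-0.296  1.61   0.256] F [-5.6 -1.9 11.7] q7 -0.34
tool_rot: [-0.001, 0.886, 0.463, -0.001]
TQ [-0.253  1.557  0.35 ] F [-7.1 -2.3 12.8] q7 -0.41
```

```bash
for i in 1; do :; done; python3 -m jog '[[0,0,0,0.03],[0,0,0,0.06]]'|grep rot; python3 tq.py; python3 -m jog '[[0,0,0,0.03],[0,0,0,0.06]]'|grep rot; python3 tq.py; python3 -m jog '[[0,0,0,0.03],[0,0,0,0.06]]'|grep rot; python3 tq.py
```

```text
tool_rot: [-0.001, 0.9, 0.436, -0.001]
TQ [-0.203  1.638  0.305] F [-7.6 -1.  12.9] q7 -0.45
tool_rot: [-0.001, 0.912, 0.409, -0.001]
TQ [-0.165  1.635  0.387] F [-7.2 -1.6 12.7] q7 -0.5
tool_rot: [-0.001, 0.924, 0.382, -0.001]
TQ [-0.214  1.617  0.452] F [-7.2 -0.6 13.1] q7 -0.55
```

```bash
python3 -m jog '[[0,0,0,0.03]]'|grep rot; python3 tq.py; python3 -m jog '[[0,0,0,0.03]]'|grep rot; python3 tq.py; python3 -m jog '[[0,0,0,0.03]]'|grep rot; python3 tq.py;python3 -m jog '[[0,0,0,0.03]]'|grep rot; python3 tq.py
```

```text
tool_rot: [-0.001, 0.93, 0.368, -0.001]
TQ [-0.18   1.707  0.469] F [-7.4 -0.7 12.9] q7 -0.57
tool_rot: [-0.001, 0.935, 0.354, -0.001]
TQ [-0.215  1.708  0.461] F [-7.4 -1.3 13.4] q7 -0.6
tool_rot: [-0.001, 0.94, 0.34, -0.001]
TQ [-0.121  1.725  0.389] F [-7.5 -0.7 12.6] q7 -0.62
tool_rot: [-0.001, 0.945, 0.326, -0.001]
TQ [-0.122  1.739  0.392] F [-7.  -1.4 12.8] q7 -0.65
```

```bash
python3 -m jog '[[0,0,0,0.03]]'|grep rot; python3 tq.py; python3 -m jog '[[0,0,0,0.03]]'|grep rot; python3 tq.py; python3 -m jog '[[0,0,0,0.03]]'|grep rot; python3 tq.py
```

```text
tool_rot: [-0.001, 0.95, 0.311, -0.001]
TQ [-0.114  1.704  0.323] F [-7.7 -1.2 13.2] q7 -0.67
tool_rot: [-0.001, 0.955, 0.297, -0.001]
TQ [-0.133  1.751  0.309] F [-7.5 -0.1 13. ] q7 -0.69
tool_rot: [-0.001, 0.959, 0.283, -0.001]
TQ [-0.132  1.745  0.294] F [-8.1 -0.5 12.9] q7 -0.72
```

```bash
python3 -m jog '[[0,0,0,0.03]]'|grep rot; python3 tq.py; python3 -m jog '[[0,0,0,0.03]]'|grep rot; python3 tq.py;  python3 -m jog '[[0,0,0,0.03],[0,0,0,0.03]]'|grep rot; python3 tq.py; python3 -m jog '[[0,0,0,0],[0,0,0,0],[0,0,0,0],[0,0,0,0],[0,0,0,0],[0,0,0,0],[0,0,0,0],[0,0,0,0]]' -1; python3 -m jog '[[0,0,-2,0],[0,0,-5,0],[0,0,-8,0],[0,0,-11,0],[0,0,-11,0],[0,0,-11,0]]'
python3 - <<'E'
from h import *
c=snap('wrist','w9');P,ok=cloud(c)
m=ok&near(P,.582,.131,.03)&(P[:,2]>.097)&(P[:,2]<.106);print(np.round(rect(P[m]),1))
a=np.radians(27.1);X=np.array([np.cos(a),np.sin(a)]);Y=np.array([-np.sin(a),np.cos(a)])
D=P[:,:2]-[.557,.179];F=np.c_[D@X,D@Y,P[:,2]]*1000
for l,m in(('blk',(F[:,2]>58)&(F[:,2]<68)&(abs(F[:,0])<40)&(F[:,1]>12)&(F[:,1]<72)),('stop',(abs(F[:,0])<34)&(F[:,1]>62)&(F[:,2]>42)&(F[:,2]<48)&(F[:,1]<95)),('jaw',(abs(F[:,0])<20)&(F[:,1]>-15)&(F[:,1]<25)&(F[:,2]>40)&(F[:,2]<47))):
    m=m&ok
    if m.sum()>5: print(l,np.percentile(F[m],[1,99],axis=0).round(1).tolist())
u,v=proj(c,[.582,.131,.07])[0].astype(int);print(u,v)
im=cv2.imread('pics/w9.png')[max(0,v-75):v+75,u-100:u+100];cv2.imwrite('pics/v9.png',cv2.resize(im,(800,int(im.shape[0]*4)),interpolation=cv2.INTER_CUBIC))
E
```

```text
tool_rot: [-0.001, 0.963, 0.268, -0.001]
TQ [-0.035  1.738  0.266] F [-7.5 -0.4 13.8] q7 -0.74
tool_rot: [-0.001, 0.967, 0.254, -0.001]
TQ [-0.11   1.775  0.326] F [-8.2 -0.  12.2] q7 -0.77
tool_rot: [-0.001, 0.971, 0.239, -0.001]
TQ [0.009 1.787 0.021] F [-7.7 -0.5 13.1] q7 -0.79
t: 18.48
eef_pos: [0.5825, 0.1308, 0.0999]
tool_rot: [0.0, 0.971, 0.24, -0.0]
contact_force: [-0.6, 0.1, -0.6]
gripper_width: 0.999
grasp_force: 0.0
t: 18.98
eef_pos: [0.5835, 0.1309, 0.2115]
tool_rot: [-0.0, 0.971, 0.24, 0.002]
contact_force: [-0.6, -0.5, 0.1]
gripper_width: 0.998
grasp_force: 0.0
[ 582.8  131.5   36.2   35.4   28.3 1751. ]
blk [[-26.1, 19.6, 58.7], [28.2, 65.0, 65.5]]
stop [[-32.8, 66.1, 43.7], [33.3, 85.6, 47.3]]
jaw [[-19.7, -10.3, 41.5], [19.7, 19.8, 46.0]]
319 193
```

View pics/v9.png

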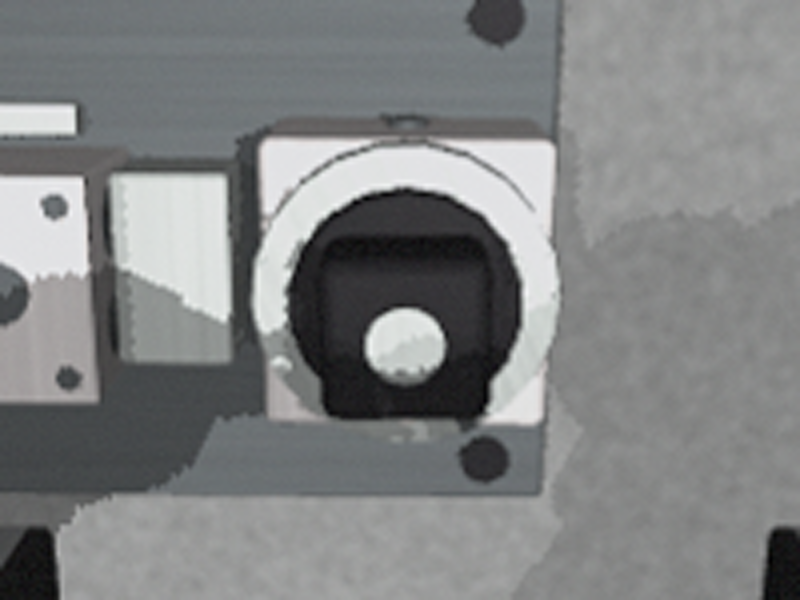

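The crop shows the jaw (170,265) up against the block, but the knob hides both marks. I'll swing the wrist camera to the other side to check them.

```bash
python3 -m jog '[[0,0,0,-0.12],[0,0,0,-0.24],[0,0,0,-0.36],[0,0,0,-0.48],[0,0,0,-0.6],[0,0,0,-0.72],[0,0,0,-0.84],[0,0,0,-0.96],[0,0,0,-1.08],[0,0,0,-1.2],[0,0,0,-1.32],[0,0,0,-1.44],[0,0,0,-1.56],[0,0,0,-1.68],[0,0,0,-1.8],[0,0,0,-1.92],[0,0,0,-2.04],[0,0,0,-2.16],[0,0,0,-2.28],[0,0,0,-2.4]]' | grep rot; python3 -m jog '[[0,0,0,-0.1],[0,0,0,-0.2],[0,0,0,-0.3],[0,0,0,-0.4],[0,0,0,-0.4],[0,0,0,-0.4]]'
python3 - <<'E'
from h import *
c=snap('wrist','w10')
for n in (-91.7,-121.7,-151.7): print(n,proj(c,[.5825+.031*np.cos(np.radians(n)),.131+.031*np.sin(np.radians(n)),.068])[0].round(1))
u,v=proj(c,[.5825,.131,.07])[0].astype(int);print(u,v)
A=cv2.resize(cv2.imread('pics/w10.png')[v-40:v+60,u-50:u+50],(450,450),interpolation=cv2.INTER_CUBIC)
B=cv2.resize(cv2.imread('pics/w10.png'),(350,219)); im=np.zeros((450,800,3),np.uint8);im[:,:450]=A;im[:219,450:]=B
s=snap('scene','s10');im[225:444,450:]=cv2.resize(cv2.imread('pics/s10.png'),(350,219))
cv2.imwrite('pics/v10.png',im);print('crop origin',u-50,v-40)
E
```

```text
tool_rot: [-0.002, 0.125, 0.992, -0.001]
t: 21.2
eef_pos: [0.5817, 0.1306, 0.2087]
tool_rot: [-0.001, -0.07, 0.998, -0.0]
contact_force: [0.3, -0.6, -0.0]
gripper_width: 1.002
grasp_force: 0.0
-91.7 [288.  186.4]
-121.7 [295.  170.7]
-151.7 [309.4 160.4]
321 192
crop origin 271 152
```

View pics/v10.png

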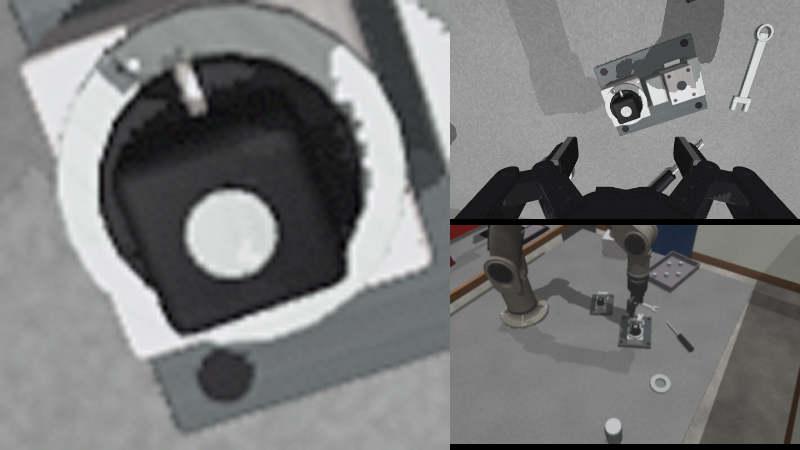

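The crop shows the knob's white mark at (185,70), which is about (312,167.5) in the full picture. The collar's dark mark is at (120,70), or (297.7,167.6), clearly one click's distance behind it. The bystanders are where they were. I'll put a number on the gap.

Run:
```python
from h import *
c=load('w10')
for l,u,v,z in(('collar',297.7,167.4,.069),('knob',311.8,166.5,.076)):
    p=onz(c,u,v,z)[:2]-[.5822,.1312];print(l,np.degrees(np.arctan2(p[1],p[0])).round(1),np.hypot(*p).round(4))
a=np.radians(27.1);X=np.array([np.cos(a),np.sin(a)]);Y=np.array([-np.sin(a),np.cos(a)])
P,ok=cloud(c);D=P[:,:2]-[.557,.179];F=np.c_[D@X,D@Y,P[:,2]]*1000
for l,m in(('blk',(F[:,2]>58)&(F[:,2]<68)&(abs(F[:,0])<40)&(F[:,1]>12)&(F[:,1]<72)),('stop',(abs(F[:,0])<34)&(F[:,1]>62)&(F[:,2]>42)&(F[:,2]<48)&(F[:,1]<95)),('jaw',(abs(F[:,0])<20)&(F[:,1]>-15)&(F[:,1]<25)&(F[:,2]>40)&(F[:,2]<47))):
    m=m&ok
    if m.sum()>5: print(l,np.percentile(F[m],[.3,99.7],axis=0).round(1).tolist())
```

```text
collar -128.6 0.0313
knob -152.7 0.0263
blk [[-27.7, 20.3, 58.6], [27.1, 65.3, 65.9]]
stop [[-33.9, 65.3, 43.0], [33.5, 85.6, 47.7]]
jaw [[-19.9, -9.5, 41.0], [19.9, 20.5, 46.7]]
```

```bash
python3 -c "
from station import bot;print(bot.hand_in())"
```

```text
the job is handed in; nothing more can be done
None
```

The block stands upright and flat in the fixture, clamped against the stop; the limiter slipped once (marks about 24° apart, past the 15° crest), the gripper let go and is clear, the bystanders look unmoved, and I handed the job in at about 21 s (no verdict was returned).

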